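# Charge the mill jar with grinding cylinders

### The job

Charge the mill jar: lift the porcelain jar from its cork mat into the cradle on the charging stand's sled, push the sled home under the funnel, and drop all the grinding cylinders from the ware board through the funnel into the jar. Then draw the sled all the way out again, set the charged jar back in the middle of its cork mat and put its lid on, fully seated. Keep the jar upright and leave the tumbler and the test tile alone.

Things in the scene. Friction and masses are not known exactly. Their poses are not given: they have to be found in the camera images.
- jar_center (a point): loose mill jar of glazed porcelain, open, standing on the cork mat, 98 mm tall, 0.42 kg empty: body 71 mm across, shoulder, then a straight neck 48 mm outside and 39 mm inside. This point is on its axis half-way up, 49 mm above its underside; the neck (grip it there) runs from 25 to 49 mm above this point. z is its axis, up
- jar_base (a point): centre of the underside of the same jar (inside, the floor is domed, 19 mm high in the middle and 7 mm at the rim, so that the cylinders spread out instead of piling up)
- cradle (a point): on the sled of the charging stand: centre of the floor of the cradle, a dark wooden ring 82 mm across inside and 10 mm high, in which the jar stands (floor 36 mm above the table). Moves with the sled
- sled_knob (a point): turned dark wooden knob standing upright on the sled, 120 mm from the cradle's centre, on the side away from the funnel, to push and pull the sled by: 25 mm across at its widest, stem 15 mm, from 41 to 85 mm above the table; this point is on its axis at 70 mm. Moves with the sled; grip it from above. y points along the slide towards the funnel, z up
- sled (a joint): travel of the wooden sled in its guide rails, m: 0 is drawn all the way out, 0.14 is home against the end stop, the cradle straight under the spout; grows along the +y axis of point sled_knob. It takes about 2 N to slide and stays where it is left. It starts drawn out or nearly so (0 to 0.035)
- funnel_mouth (a point): centre of the round mouth, 87 mm across inside and 225 mm above the table, of the steel funnel on the charging stand, a fixed wooden base 124 by 375 mm with guide rails. y points along the slide, away from the knob, to the upright that carries the funnel: 75 mm beyond the funnel's axis, 194 mm tall
- spout (a point): lower end of the funnel's spout, on its axis: 34 mm across inside, 142 mm above the table, 8 mm above the jar's rim when the jar stands in the cradle; so the jar gets beneath it only by sliding in on the sled
- lid_knob (a point): loose porcelain lid, lying right way up: a round cap 66 mm across and 17 mm high with a knob 24 mm across and 24 mm high on top. Its skirt, 58 mm inside and 10 mm deep, slips over the jar's neck; the cap then rests on the rim. This point is on its axis in the knob, 32 mm above the skirt's lower edge, 9 mm below the knob's top. z is up
- mat_top (a point): centre of the top face of a round cork mat, 110 mm across and 5 mm thick, fixed on the table; the jar stands on it at the start and belongs back on it at the end
- ware_board: flat wooden ware board, 115 by 220 by 8 mm, fixed; origin at the centre of its underside, y along its length. The grinding cylinders stand on it at the start
- tumbler: celadon tumbler, 66 mm across and 77 mm tall, a bystander; origin at the centre of its underside
- test_tile_a: glazed test tile 30 by 48 by 10 mm, a bystander lying on the table; origin at the centre of its underside
- cyl_1_center (a point): pale stone-like grinding cylinder, 18 mm across and 18 mm tall, 14 g, loose, standing on end on the ware board at the start; this point is its centre and z its axis. Between three and five such cylinders are there; absent ones read None
- cyl_2_center (a point): pale stone-like grinding cylinder, 18 mm across and 18 mm tall, 14 g, loose, standing on end on the ware board at the start; this point is its centre and z its axis (like cyl_1). Between three and five such cylinders are there; absent ones read None
- cyl_3_center (a point): pale stone-like grinding cylinder, 18 mm across and 18 mm tall, 14 g, loose, standing on end on the ware board at the start; this point is its centre and z its axis (like cyl_1). Between three and five such cylinders are there; absent ones read None
- cyl_4_center (a point): pale stone-like grinding cylinder, 18 mm across and 18 mm tall, 14 g, loose, standing on end on the ware board at the start; this point is its centre and z its axis (like cyl_1). Between three and five such cylinders are there; absent ones read None
- cyl_5_center (a point): pale stone-like grinding cylinder, 18 mm across and 18 mm tall, 14 g, loose, standing on end on the ware board at the start; this point is its centre and z its axis (like cyl_1). Between three and five such cylinders are there; absent ones read None

How it is judged (in metres and radians):
On the way, in this order (a step that is already met when the one before it is completed fails the run):
1. the jar stands upright in the cradle, let go (horizontal distance between jar_base and cradle below 0.009 m and z of jar_base in the frame of cradle below 0.004 m and angle between jar_center's own z axis and vertical below 0.06 rad and contact force between the fingers and jar below 0.2 N), for 0.2 s.
2. the sled is home with the empty jar in its cradle (horizontal distance between jar_base and cradle below 0.009 m and z of jar_base in the frame of cradle below 0.004 m and angle between jar_center's own z axis and vertical below 0.06 rad and value of joint sled above 0.132 m), for 0.2 s.
3. with the sled home under the funnel, every grinding cylinder is in the jar (all of step 2 and horizontal distance between each of cyl_1_center, cyl_2_center, cyl_3_center, cyl_4_center, cyl_5_center and jar_center below 0.03 m and z of cyl_1_center in the frame of jar_center between -0.045 and 0.04 m and z of cyl_2_center in the frame of jar_center between -0.045 and 0.04 m and z of cyl_3_center in the frame of jar_center between -0.045 and 0.04 m and z of cyl_4_center in the frame of jar_center between -0.045 and 0.04 m and z of cyl_5_center in the frame of jar_center between -0.045 and 0.04 m), for 0.2 s.
4. the sled is drawn all the way out with the charged jar (horizontal distance between jar_base and cradle below 0.009 m and z of jar_base in the frame of cradle below 0.004 m and angle between jar_center's own z axis and vertical below 0.06 rad and value of joint sled below 0.02 m and horizontal distance between each of cyl_1_center, cyl_2_center, cyl_3_center, cyl_4_center, cyl_5_center and jar_center below 0.03 m and z of cyl_1_center in the frame of jar_center between -0.045 and 0.04 m and z of cyl_2_center in the frame of jar_center between -0.045 and 0.04 m and z of cyl_3_center in the frame of jar_center between -0.045 and 0.04 m and z of cyl_4_center in the frame of jar_center between -0.045 and 0.04 m and z of cyl_5_center in the frame of jar_center between -0.045 and 0.04 m), for 0.2 s.
At the end, for the whole second after the job is handed in: The jar stands upright on the cork mat, wholly on it (within 22 mm of its centre, 0.06 rad) with every grinding cylinder inside, the lid sits level on its rim (within 10 mm and 0.08 rad), the sled is drawn out (within 20 mm of its outer end), and all is at rest and let go (horizontal distance between jar_base and mat_top below 0.022 m and z of jar_base in the frame of mat_top below 0.004 m and angle between jar_center's own z axis and vertical below 0.06 rad and value of joint sled below 0.02 m and horizontal distance between each of cyl_1_center, cyl_2_center, cyl_3_center, cyl_4_center, cyl_5_center and jar_center below 0.03 m and z of cyl_1_center in the frame of jar_center between -0.045 and 0.04 m and z of cyl_2_center in the frame of jar_center between -0.045 and 0.04 m and z of cyl_3_center in the frame of jar_center between -0.045 and 0.04 m and z of cyl_4_center in the frame of jar_center between -0.045 and 0.04 m and z of cyl_5_center in the frame of jar_center between -0.045 and 0.04 m and horizontal distance between lid_knob and jar_center below 0.01 m and z of lid_knob in the frame of jar_center between 0.066 and 0.0745 m and angle between lid_knob's own z axis and vertical below 0.08 rad and linear speed of each of jar, lid below 0.02 m/s); the robot touches nothing.
It fails at once if the mill jar is tipped over (angle between jar_center's own z axis and vertical above 0.6 rad).
It fails at once if the tumbler or the test tile is moved by more than 3 cm (distance of any of tumbler, test_tile_a from where it was at the start of the episode above 0.03 m).
Of cyl_1, cyl_2, cyl_3, cyl_4, cyl_5 only 3 to 5 are there at a start; the rules pass over those that are not, and their reading is None.
At some moment in a run one of cyl_1, cyl_2, cyl_3, cyl_4, cyl_5 may be knocked a few centimetres aside while the robot is not near it.
It also fails if it takes over 210 s, if anything falls off the work surface, if the arm or the gripper's body presses on something with over 40 N, if the wrist force passes 120 N, or if a joint passes its speed limit or range.

### The arm

A 6-joint arm with a two-finger parallel gripper is mounted at the origin on a cart in front of the work surface, level with it; the furniture and walls round the work are solid. World frame = base frame: x ahead of the robot, y to its left, z up, the work surface at z = 0. Lengths are in mm, angles in degrees, forces in N, time in s.
With the tool pointing down it reaches from about 300 to 850 mm from the base axis. Payload 4.2 kg.
Tool frame: the origin (TCP) lies midway between the tips of the shut fingers; the grasp point (between the pads) lies 19 mm behind it; z points along the fingers, y is the line along which they close (so a half turn about z gives the same grasp; the last joint's range is limited). The gripper opens to 91 mm and grips with 3 to 60 N. Pads are 32 mm wide; open, the fingers measure 118 mm over their backs; the gripper's body (76 mm by 178 mm) begins 60 mm behind the grasp point.
Start: joints at [68.812, 18.312, 89.639, -0, 72.044, -1.146], TCP at [197.062, 540.197, 184.376] pointing down, gripper open.
Joint ranges: [-177.97, 177.97], [-48.28, 115.42], [12.27, 149.76], [-77.06, 257.06], [2.81, 150.46], [-146.56, 146.56]. Speed limits (degrees/s): [147.25, 147.25, 180, 180, 180, 180].

### API

Orientations are given as [roll, pitch, yaw] about the fixed x, y, z axes, in that order (R = Rz(yaw) Ry(pitch) Rx(roll)).
In Python, from workcell import env gives the robot as it stands.
- The arm moves only by the tool jog_arm, never from a script. Its argument "steps" is one flat list of numbers, 5 for each row, row after row: the closure, from 0 (fully open) to 1 (shut), then the shift along the tool's x, y, z in cm, then the turn about the tool's z in degrees. A call has 1 to 20 rows; each row is the pose to reach, as a shift and turn from the pose commanded when the call began, along the tool's axes at that moment; what a row does not reach only later rows make up. A row lasts 1/10 s, in which the tool goes at most 50 mm and 8.59 degrees, less where a joint would pass 70% of its speed; a pose out of reach is approached as far as the arm can. A call with a gripper value outside its range is refused whole. The fingers move at their own pace and stop on an object; "force" is the grip in N (left out, the last holds). Time passes only in rows, so rows that repeat a pose let the fingers close. It gives the time, the measured TCP pose, the force and the opening at its end, in the units of the state.
- env.state(): the state, without advancing time (a new reading comes with each control period).
- env.grab_frame(name): name is "scene" or "side" or "wrist"; returns the picture (400x640x3 uint8, red, green, blue); there is no depth.
- env.camera_params(name): a dict with "fx", "fy", "cx", "cy" (pixels), "R" (3x3) and "t" (3): a world point X has camera coordinates R X + t. Camera axes: x right, y down, z forward; pixel columns grow to the right and rows downward; lengths in mm; the calibration is good to about 2 mm. A picture is of the moment at which its call begins: read the wrist's pose just before it. camera_params takes no time and is no camera call; for the wrist camera it gives the pose at the moment of the call.
- env.job_done(): hands the job in, once; it reports no verdict.
The state is a dict: "time_s": time; "qpos": joint angles; "qvel": joint speeds; "effort": joint torques, N m; "ee_pos": TCP position; "ee_rot": TCP orientation; "force": force on the tool from outside, world axes, zero at the start; "torque": the same for the moment, N m; "gripper_width": finger opening in mm.
Only numpy, scipy, OpenCV 4.12 (cv2) and the standard library are available. Lean on these libraries where they do the work, as an engineer would, in place of code of your own. Each camera call takes 0.05 s, during which the arm holds its last target. There are 200 camera calls.

## Working session

There is one attempt and no reset: what is moved stays moved. The work goes in short steps, Python scripts to look and compute and a tool call to move; the robot and the scene stay as the last step left them, time stands still between calls to the robot, and variables do not carry over. Pictures are saved under pics/ and viewed, on a budget of 14 in all, crops included, one or two more only if the job needs it, and the job is handed in when it is done.

Besides the shell and the picture viewer there is one more tool, called as name(argument=value, ...), one argument or row to a line, values as JSON. jog_arm: Moves the arm, as the interface text tells. Its arguments: {"type":"object","properties":{"steps":{"type":"array","items":{"type":"number"}},"force":{"type":"number"}},"required":["steps"]}

```bash
ls; mkdir -p pics; cat > h.py <<'E'
from workcell import env
import numpy as np, cv2
def shot(name, fn, crop=None, scale=1):
    P=env.camera_params(name); im=env.grab_frame(name)[:,:,::-1].copy()
    np.savez('pics/'+fn+'.npz',**{k:np.array(P[k]) for k in P}); cv2.imwrite('pics/'+fn+'_raw.png',im)
    if crop: x0,y0,x1,y1=crop; im=im[y0:y1,x0:x1]
    if scale!=1: im=cv2.resize(im,None,fx=scale,fy=scale,interpolation=cv2.INTER_CUBIC)
    cv2.imwrite('pics/'+fn+'.png',im)
def w(fn,u,v,z):
    P=np.load('pics/'+fn+'.npz'); R=P['R']; t=P['t']
    d=R.T@np.array([(u-P['cx'])/P['fx'],(v-P['cy'])/P['fy'],1]); c=-R.T@t
    return (c+d*(z-c[2])/d[2]).round(1)
def px(fn,X):
    P=np.load('pics/'+fn+'.npz'); q=P['R']@np.array(X,float)+P['t']
    return np.round([P['fx']*q[0]/q[2]+P['cx'],P['fy']*q[1]/q[2]+P['cy']],1)
def tool(X):  # shift in cm tool axes from current TCP to TCP at X
    from scipy.spatial.transform import Rotation as Ro
    s=env.state(); R=Ro.from_euler('xyz',s['ee_rot'],degrees=True).as_matrix()
    return (R.T@(np.array(X)-np.array(s['ee_pos']))/10).round(2)
E
python3 - <<'E'
from h import *
s=env.state(); print(s)
for n in ['scene','side','wrist']: shot(n,n+'0'); print(n,-np.array(env.camera_params(n)['R']).T@env.camera_params(n)['t'])
a=[cv2.imread(f'pics/{n}0.png') for n in ['scene','side']]
E
```

```text
pics
{'time_s': 0.0, 'qpos': array([ 6.88111755e+01,  1.83505604e+01,  8.97043044e+01, -9.59935408e-04,
        7.20433512e+01, -1.14750965e+00]), 'qvel': array([-0.07906158, -0.0187634 ,  0.02628579, -0.04956296, -0.02247523,
       -0.06707613]), 'effort': array([-1.36585633e-03, -4.12460446e+01, -2.31970417e+01,  7.24014686e-02,
        4.59524291e-02, -1.67341805e-04]), 'ee_pos': array([196.87649396, 539.67252686, 183.54539158]), 'ee_rot': array([-1.79901785e+02, -1.05443481e-03,  1.59958981e+02]), 'force': array([ 0.6091712 , -0.54868476, -0.59353727]), 'torque': array([-0.00262979,  0.00920812,  0.00708905]), 'gripper_width': 91.17243541723533}
scene [ -42.21447311 -145.03420195  957.26643069]
side [ 440.60824867 -555.55340041  631.6090525 ]
wrist [134.85197444 562.32692067 384.84167942]
```

View pics/scene0.png

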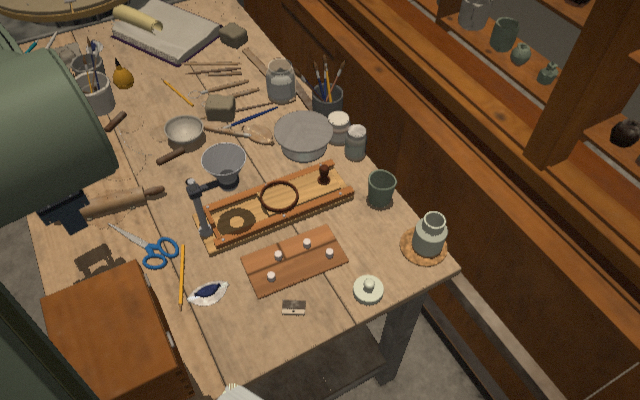

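View pics/side0.png

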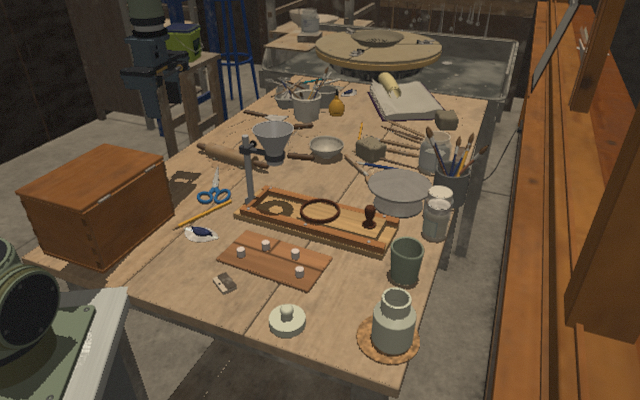

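The scene picture shows the stand (cradle near (278,197), knob (324,172), funnel (224,160)). It also shows four cylinders on the board near (271,276), (278,255), (307,243) and (329,253), the lid at (368,287), the jar at (431,232), and the tumbler and tile. The side view confirms this layout. Next I enlarge both.

```bash
python3 - <<'E'
import cv2
a=cv2.imread('pics/scene0_raw.png')[135:325,185:465]; cv2.imwrite('pics/sc.png',cv2.resize(a,None,fx=2.8,fy=2.8,interpolation=cv2.INTER_CUBIC))
a=cv2.imread('pics/side0_raw.png')[112:366,170:430]; cv2.imwrite('pics/sd.png',cv2.resize(a,None,fx=2.3,fy=2.3,interpolation=cv2.INTER_CUBIC))
E
```

```text
(no output)
```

View pics/sc.png

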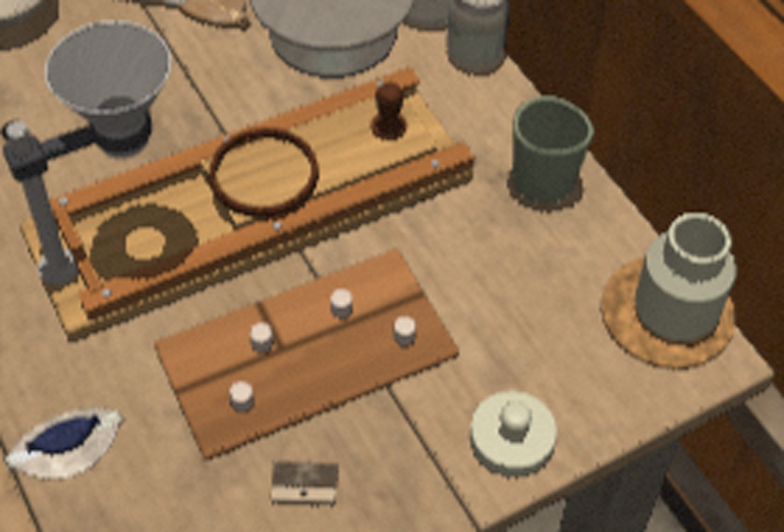

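View pics/sd.png

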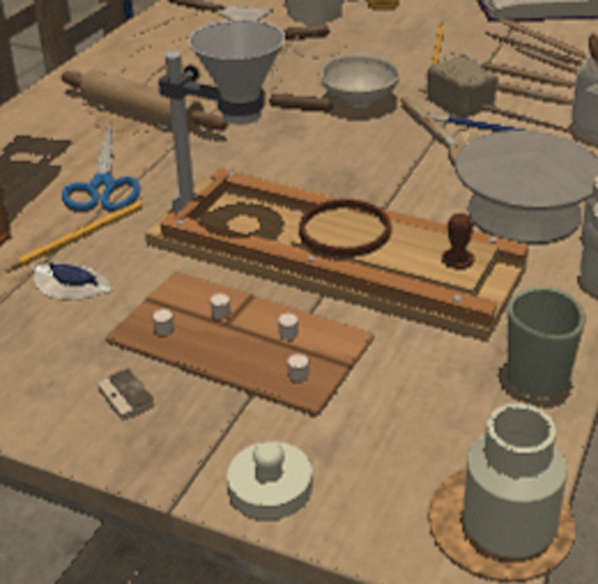

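The crops show these features (crop pixels, scene / side):
- Knob: (389,98) / (460,226)
- Cradle ring: (264,171) / (345,228)
- Funnel mouth: (109,72) / (238,55)
- Jar rim: (699,240) / (520,428)
- Lid knob: (516,415) / (268,455)
- Four cylinders on the board

```bash
python3 - <<'E'
from h import *
A={'knob':((389,96),(460,226),77),'cradle':((264,171),(345,228),46),'funnel':((109,72),(238,55),225),'jar':((699,240),(520,428),103),
'lidcap':((513,425),(270,475),17),'lidknob':((516,415),(268,457),32),'mat':((668,311),(502,516),5),
'c1':((240,390),(163,315),26),'c2':((261,329),(220,299),26),'c3':((341,296),(288,320),26),'c4':((405,324),(297,361),26),
'railend':((473,160),(525,250),30),'boardA':((400,250),(373,338),8),'boardB':((157,346),(175,274),8),'boardC':((208,457),(108,338),8),'boardD':((459,352),(320,412),8),'tumbler':((551,128),(546,312),77),'tile':((305,480),(125,392),8)}
for k,(a,b,z) in A.items():
    p=w('scene0',(a[0]+.5)/2.8-.5+185,(a[1]+.5)/2.8-.5+135,z); q=w('side0',(b[0]+.5)/2.3-.5+170,(b[1]+.5)/2.3-.5+112,z)
    print(k,p,q)
E
```

```text
knob [648.  246.5  77. ] [646.2 241.4  77. ]
cradle [543.9 307.3  46. ] [544.3 297.2  46. ]
funnel [447.1 364.6 225. ] [450.5 326.3 225. ]
jar [623.7 -43.4 103. ] [624.3 -46.  103. ]
lidcap [453.6  20.4  17. ] [450.9  13.   17. ]
lidknob [454.4  19.8  32. ] [450.3  17.4  32. ]
mat [619.5 -38.1   5. ] [621.1 -38.6   5. ]
c1 [367.  212.7  26. ] [366.4 208.3  26. ]
c2 [421.4 229.7  26. ] [418.4 225.2  26. ]
c3 [481. 192.  26.] [478.6 186.6  26. ]
c4 [484.7 134.3  26. ] [482.  130.4  26. ]
railend [658.6 167.2  30. ] [718.  259.5  30. ]
boardA [556.6 180.4   8. ] [554.4 173.    8. ]
boardB [373.8 299.2   8. ] [374.6 294.2   8. ]
boardC [314.4 207.5   8. ] [315.3 204.1   8. ]
boardD [494.4  89.3   8. ] [496.8  85.    8. ]
tumbler [687.8 111.9  77. ] [690.  106.8  77. ]
tile [336.3 134.3   8. ] [334.3 130.3   8. ]
```

View pics/wrist0.png

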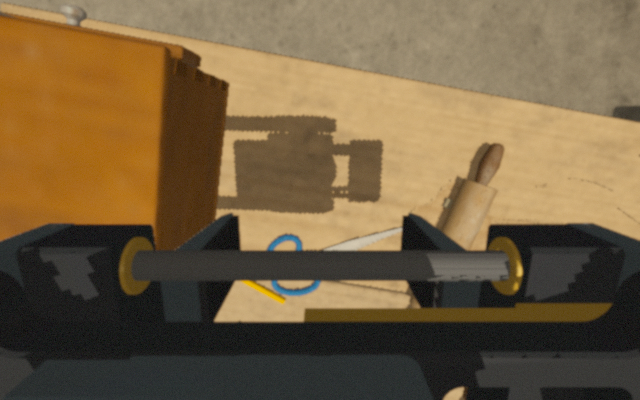

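The wrist view shows scissors, box and rolling pin between the fingers, so nothing useful yet. I'll go above the jar, arriving at yaw of about -15° so the camera stays on the side away from the funnel.

jog_arm(
  steps=[0,0,0,-12,0,0,0,0,-12,0,0,0,0,-12,0,0,-60,-39.9,-12,175,0,-60,-39.9,-12,175,0,-60,-39.9,-12,175,0,-60,-39.9,-12,175,0,-60,-39.9,-12,175,0,-60,-39.9,-12,175,0,-60,-39.9,-12,175,0,-60,-39.9,-12,175,0,-60,-39.9,-12,175,0,-60,-39.9,-12,175,0,-60,-39.9,-12,175,0,-60,-39.9,-12,175,0,-60,-39.9,-12,175,0,-60,-39.9,-12,175,0,-60,-39.9,-12,175,0,-60,-39.9,-12,175,0,-60,-39.9,-12,175],
)

```text
time_s: 2.15
ee_pos: [624.2, -41.3, 303.2]
ee_rot: [-180.0, 0.1, 13.4]
force: [0.6, 0.2, -0.7]
gripper_width: 91.3
```

jog_arm(
  steps=[0,0,0,9,28,0,0,0,9,28,0,0,0,9,28,0,0,0,9,28,0,0,0,9,28],
)

```text
time_s: 2.65
ee_pos: [623.7, -40.3, 213.6]
ee_rot: [180.0, 0.1, -14.1]
force: [0.2, 0.1, -0.3]
gripper_width: 91.3
```

```bash
python3 - <<'E'
from h import *
shot('wrist','w1'); s=env.state(); print(s['ee_pos'],s['ee_rot'])
for X in [(624,-44.5,103),(620,-38,5),tuple(s['ee_pos'])]: print(X,px('w1',X))
E
```

```text
[623.89874157 -40.26692582 214.04078896] [-1.79999895e+02  3.21227021e-02 -1.40941191e+01]
(624, -44.5, 103) [323.8 189.5]
(620, -38, 5) [318.9 178. ]
(np.float64(623.898741567901), np.float64(-40.26692582455756), np.float64(214.04078895905877)) [319.5 226.1]
```

View pics/w1.png

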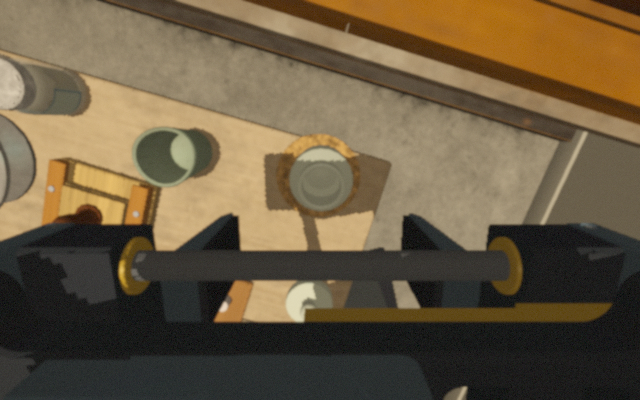

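The wrist view shows the jar's neck near (325,185), the mat centre near (319,176), and the tumbler at (172,155), all within a few pixels of the prediction. I'll enlarge the jar once.

```bash
python3 - <<'E'
import cv2
a=cv2.imread('pics/w1_raw.png')[125:225,260:390]; cv2.imwrite('pics/w1c.png',cv2.resize(a,None,fx=5,fy=5,interpolation=cv2.INTER_CUBIC))
E
```

```text
(no output)
```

View pics/w1c.png

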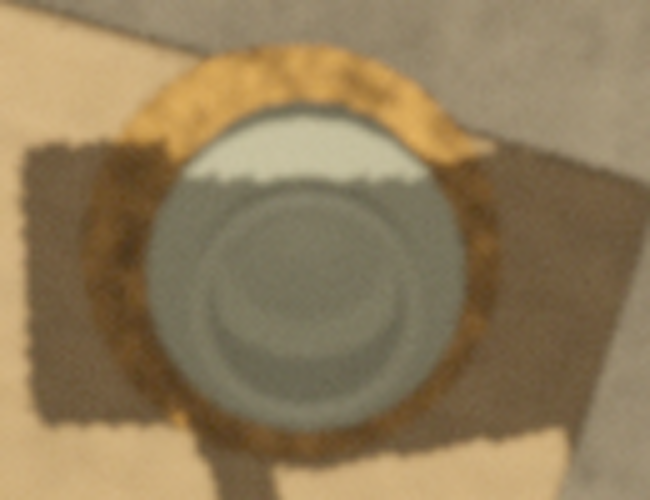

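The enlarged crop shows the neck rim centred at (305,303), which is full-frame (320.9,185.5). The mat is centred at about (292,252), or (318.3,175.3).

```bash
python3 - <<'E'
from h import *
j=w('w1',320.9,185.5,103); print('jar',j,'mat',w('w1',318.3,175.3,5)); print(tool([j[0],j[1],84]))
E
```

```text
jar [628.7 -42.6 103. ] mat [623.6 -38.1   5. ]
[ 0.53  0.11 13.  ]
```

jog_arm(
  steps=[0,0.45,0.1,5,0,0,0.45,0.1,10,0,0,0.45,0.1,12,0,0,0.45,0.1,12.9,0,0,0.45,0.1,12.9,0,0.6,0.45,0.1,12.9,0,0.6,0.45,0.1,12.9,0,0.6,0.45,0.1,12.9,0,0.6,0.45,0.1,12.9,0,0.6,0.45,0.1,12.9,0,0.6,0.45,0.1,12.9,0,0.6,0.45,0.1,12.9,0],
  force=25,
)

```text
time_s: 3.9
ee_pos: [628.1, -42.3, 85.4]
ee_rot: [-180.0, -0.0, -14.1]
force: [0.3, -0.1, -0.1]
gripper_width: 38.5
```

```bash
python3 - <<'E'
from h import *
shot('side','s2',(300,220,460,380),3.5); s=env.state(); print(s['ee_pos'],s['gripper_width'],s['force'])
E
```

```text
[628.08078523 -42.33885769  85.3237573 ] 37.086855644531795 [-0.5039116   0.04125423  0.10563721]
```

View pics/s2.png

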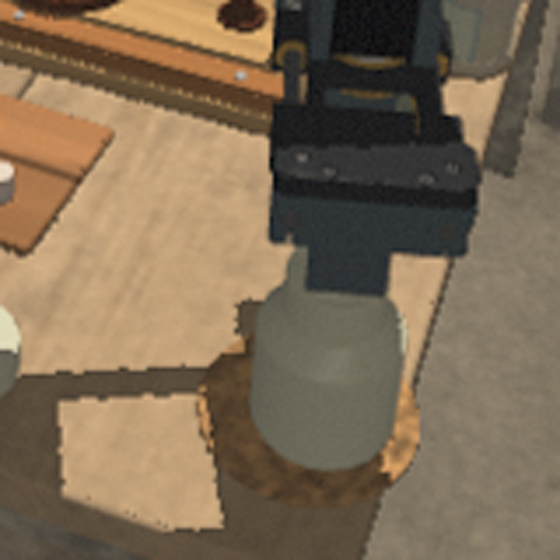

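The side crop shows the near finger in front of the neck, spanning x 308–388 in the crop (full frame about (399,303) at the tip). The jar body is centred at crop x 327. The reported opening of 37 mm is less than the 48 mm neck, so I'll check this geometrically.

```bash
python3 - <<'E'
from h import *
T=np.array([628.1,-42.3,85.3]); y=np.array([np.sin(np.radians(-14.1)),-np.cos(np.radians(-14.1)),0])
for h in (0,18.5,24,32,37.5): print(h,px('s2',T+h*y),px('s2',T+h*y+[0,0,19]))
for X in [(624,-44.7,103),(628.7,-42.6,103),(624,-44.7,5),(628.7,-42.6,5),(624,-44.7,79)]: print(X,px('s2',X))
print(px('s2',(624,-44.7,70)), px('s2',(624-35.5,-44.7,70)),px('s2',(624+35.5,-44.7,70)))
E
```

```text
0 [396.5 303.8] [397.6 295.3]
18.5 [396.8 312.3] [397.8 303.8]
24 [396.8 314.9] [397.9 306.3]
32 [396.9 318.8] [398.  310.1]
37.5 [397.  321.4] [398.1 312.8]
(624, -44.7, 103) [395.4 297.2]
(628.7, -42.6, 103) [397.9 296. ]
(624, -44.7, 5) [390.5 338.7]
(628.7, -42.6, 5) [392.9 337.4]
(624, -44.7, 79) [394.1 307.9]
[393.7 311.8] [372.4 314. ] [414.7 309.8]
```

By projection, the fingertips at this opening sit about 15–18 mm behind the nominal TCP. They are at rim height, so they closed just above the rim: the fingers swing on a linkage and retract as they open. I'll reopen a little, go down 15 mm and close again.

jog_arm(
  steps=[0.2,0,0,0,0,0.2,0,0,0,0,0.2,0,0,0,0,0.2,0,0,0.5,0,0.2,0,0,0.8,0,0.2,0,0,1.1,0,0.2,0,0,1.4,0,0.2,0,0,1.4,0],
)

```text
time_s: 4.75
ee_pos: [627.7, -42.3, 70.7]
ee_rot: [180.0, 0.1, -14.1]
force: [0.1, 0.8, -0.1]
gripper_width: 72.9
```

```bash
python3 - <<'E'
from h import *
shot('side','s3',(300,200,460,360),3.7); s=env.state(); print(s['ee_pos'],s['gripper_width'],s['force'])
E
```

```text
[627.89656805 -42.32240316  70.97727483] 73.2468490782321 [-0.19554687  0.55094463 -0.07419566]
```

View pics/s3.png

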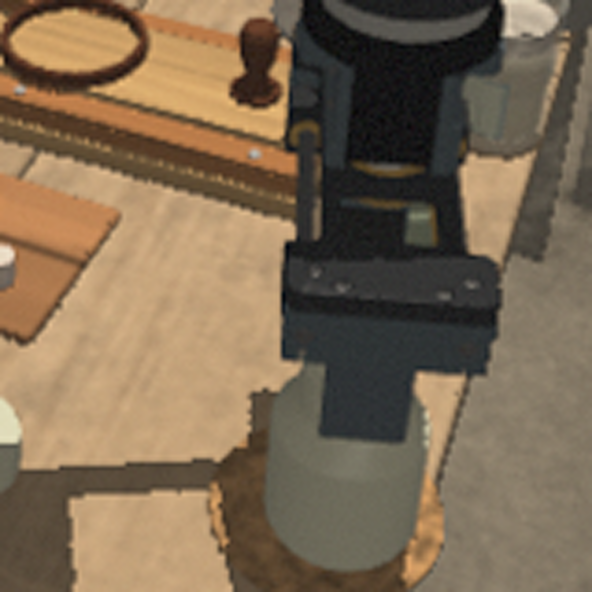

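The side crop shows the near fingertip's lower edge at crop y of about 440, which is full-frame (399,319). With the opening at 73 mm, that puts the tips at about z 89, beside the neck. I'll go 6 mm lower and close.

jog_arm(
  steps=[0.33,0,0,0,0,0.33,0,0,0,0,0.33,0,0,0.3,0,0.33,0,0,0.5,0,0.33,0,0,0.5,0,0.6,0,0,0.5,0,0.6,0,0,0.5,0,0.6,0,0,0.5,0,0.6,0,0,0.5,0,0.6,0,0,0.5,0],
)

```text
time_s: 5.8
ee_pos: [628.1, -42.1, 66.3]
ee_rot: [-180.0, 0.0, -14.1]
force: [0.6, 0.6, -1.6]
gripper_width: 48.8
```

The jar's neck is gripped at 48.8 mm. I'll lift it and carry it to a spot beside the cradle, from where the wrist camera can see the ring.

jog_arm(
  steps=[0.6,0,0,-3,0,0.6,0,0,-6,0,0.6,0,0,-9,0,0.6,0,0,-12,0,0.6,-1.8,-2.4,-12,0,0.6,-3.7,-4.7,-12,0,0.6,-5.5,-7.1,-12,0,0.6,-7.3,-9.5,-12,0,0.6,-9.2,-11.8,-12,0,0.6,-11,-14.2,-12,0,0.6,-12.8,-16.6,-12,0,0.6,-14.7,-18.9,-12,0,0.6,-16.5,-21.3,-12,0,0.6,-16.5,-21.3,-12,0,0.6,-16.5,-21.3,-12,0],
  force=30,
)

```text
time_s: 7.3
ee_pos: [519.4, 204.4, 185.6]
ee_rot: [179.9, 0.1, -14.1]
force: [0.0, -0.2, -4.8]
gripper_width: 48.6
```

```bash
python3 - <<'E'
from h import *
s=env.state(); shot('wrist','w4'); print(s['ee_pos'],s['ee_rot'],s['gripper_width'],s['force'])
E
```

```text
[519.38968794 204.42568371 185.57837773] [ 1.79895778e+02  5.81375528e-02 -1.40509534e+01] 48.62821462856025 [ 0.02851658 -0.19961499 -4.82266679]
```

View pics/w4.png

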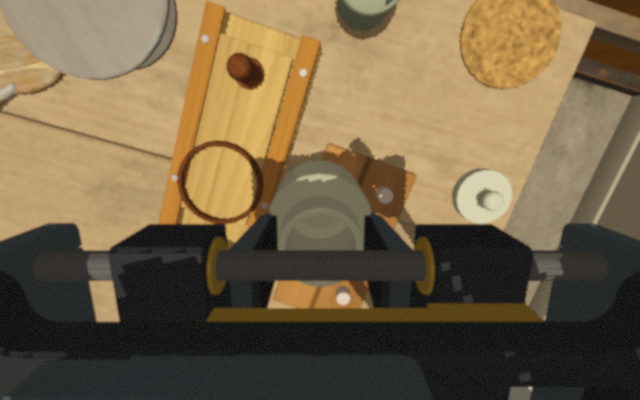

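The wrist view shows the ring centred at about (220.5,181.5), the knob head near (240,67), the lid knob at (493,200), the mat at (511,38), and the jar held upright between the fingers.

```bash
python3 - <<'E'
from h import *
c=w('w4',220.5,181.5,46); print('cradle',c,'knob',w('w4',239,66,80),'lid',w('w4',493,200,38),'lidcap',w('w4',483,196,17),'mat',w('w4',511,38,5))
print('to cradle',tool([c[0],c[1],185.6]))
E
```

```text
cradle [549.5 307.8  46. ] knob [649.3 246.6  80. ] lid [454.   19.1  38. ] lidcap [453.9  20.   17. ] mat [620.3 -37.3   5. ]
to cradle [  0.31 -10.79   0.  ]
```

jog_arm(
  steps=[0.6,0.1,-3,0,0,0.6,0.2,-6,0,0,0.6,0.3,-9,0,0,0.6,0.4,-10.7,0,0,0.6,0.4,-10.7,0,0,0.6,0.4,-10.7,3,0,0.6,0.4,-10.7,5.5,0,0.6,0.4,-10.7,7,0,0.6,0.4,-10.7,7.4,0,0.6,0.4,-10.7,7.8,0,0.6,0.4,-10.7,8.2,0,0.6,0.4,-10.7,8.4,0,0.6,0.4,-10.7,8.4,0],
)

```text
time_s: 8.65
ee_pos: [550.4, 307.3, 102.7]
ee_rot: [-180.0, -0.0, -14.2]
force: [-0.1, 0.4, -4.7]
gripper_width: 48.4
```

jog_arm(
  steps=[0.6,0,0,0.2,0,0.6,0,0,0.4,0,0.6,0,0,0.5,0,0.6,0,0,0.5,0],
)

```text
time_s: 9.05
ee_pos: [550.7, 307.4, 98.3]
ee_rot: [-179.9, -0.1, -14.1]
force: [-0.6, -0.4, 1.5]
gripper_width: 48.0
```

The jar is seated, since the force rose on contact. I'll release it, rise, and go to the sled knob.

jog_arm(
  steps=[0.2,0,0,0,0,0.2,0,0,0,0,0.2,0,0,0,0,0.2,0,0,-3,0,0.2,0,0,-7,0,0.2,0,0,-10,0,0.2,0,0,-10,0,0.45,4,1.3,-10,0,0.45,8,2.6,-10,0,0.45,11,3.6,-10,0,0.45,11,3.6,-10,0,0.45,11,3.6,-7,0,0.45,11,3.6,-4,0,0.45,11,3.6,-2,0,0.45,11,3.6,-2,0],
)

```text
time_s: 10.55
ee_pos: [644.6, 245.2, 113.0]
ee_rot: [179.7, 0.4, -14.1]
force: [-0.0, -0.1, -0.2]
gripper_width: 50.3
```

```bash
python3 - <<'E'
from h import *
s=env.state(); shot('side','s5',(240,130,420,270),4.4); print(s['ee_pos'],s['ee_rot'],s['gripper_width'],s['force'])
for X in [(550.7,307.4,134),(550.7,307.4,36),(648.5,245.5,80),tuple(s['ee_pos'])]: print((px('s5',X)-[240,130])*4.4)
E
```

```text
[644.63501515 245.24163724 112.99780368] [179.74412614   0.4418785  -14.11675803] 50.28191718481931 [-0.01996791 -0.10196717 -0.19131457]
[360.36 197.12]
[360.36 359.92]
[573.76 341.88]
[569.8 286. ]
```

View pics/s5.png

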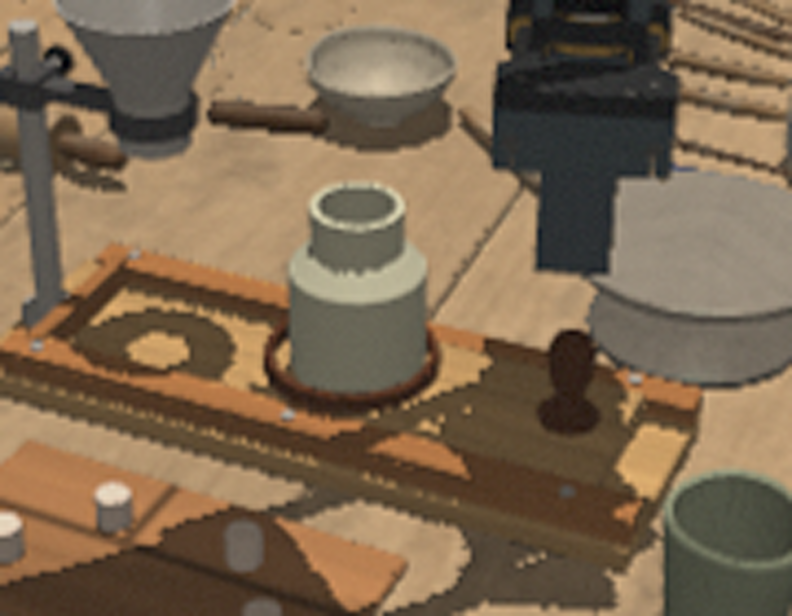

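The side crop shows the jar upright inside the ring and the knob head at about (572,350), in line with the estimate of (648.5,245.5). I'll go down and grip the knob.

jog_arm(
  steps=[0.45,0,0,3,0,0.45,0,0,5.5,0,0.45,0,0,7.2,0,0.45,0,0,7.2,0,0.9,0,0,7.2,0,0.9,0,0,7.2,0,0.9,0,0,7.2,0,0.9,0,0,7.2,0,0.9,0,0,7.2,0,0.9,0,0,7.2,0,0.9,0,0,7.2,0],
  force=20,
)

```text
time_s: 11.7
ee_pos: [649.5, 247.0, 46.9]
ee_rot: [-179.8, -0.2, -14.2]
force: [0.8, 5.6, 5.6]
gripper_width: 21.8
```

```bash
python3 - <<'E'
from h import *
f=lambda a:w('s5',a[0]/4.4+240,a[1]/4.4+130,45)
for a,b in [((37,345),(568,490)),((135,255),(636,379))]:
    A,B=f(a),f(b); d=A-B; print(A,B,np.degrees(np.arctan2(d[1],d[0])))
for a,b in [((205,38),(174,178)),((303,71),(264,208))]:
    A,B=w('w4',*a,45),w('w4',*b,45); d=B-A; print(A,B,np.degrees(np.arctan2(d[1],d[0])))
E
```

```text
[383.4 329.6  45. ] [632.  174.3  45. ] 148.00704852343512
[437.2 413.4  45. ] [685.7 259.1  45. ] 148.16279743376063
[689.3 277.9  45. ] [565.3 355.9  45. ] 147.82878287145542
[636.7 192.3  45. ] [509.2 270.7  45. ] 148.4125601784621
```

jog_arm(
  steps=[0.9,-0.95,-0.3,0,0,0.9,-1.91,-0.61,0,0,0.9,-3.33,-1.07,0,0,0.9,-4.76,-1.52,0,0,0.9,-6.19,-1.98,0,0,0.9,-7.62,-2.44,0,0,0.9,-8.57,-2.74,0,0,0.9,-9.53,-3.05,0,0,0.9,-9.53,-3.05,0,0],
)

```text
time_s: 12.6
ee_pos: [564.1, 300.5, 46.9]
ee_rot: [-179.8, -0.2, -14.1]
force: [1.7, 5.6, 4.5]
gripper_width: 22.0
```

jog_arm(
  steps=[0.9,-0.48,-0.15,0,0,0.9,-0.95,-0.3,0,0,0.9,-0.95,-0.3,0,0],
)

```text
time_s: 12.9
ee_pos: [556.6, 305.3, 46.9]
ee_rot: [-179.7, -0.2, -14.1]
force: [2.5, 5.6, 4.9]
gripper_width: 22.0
```

jog_arm(
  steps=[0.9,-0.48,-0.15,0,0,0.9,-0.95,-0.3,0,0,0.9,-1.43,-0.46,0,0,0.9,-1.43,-0.46,0,0],
)

```text
time_s: 13.3
ee_pos: [552.2, 307.3, 47.2]
ee_rot: [180.0, -1.2, -13.9]
force: [20.6, -11.9, 0.0]
gripper_width: 21.9
```

The sled is home: it hit the end stop at 24 N after about 115 mm of travel. I'll release the knob, rise, and look at the ware board.

jog_arm(
  steps=[0.9,0.4,0.15,0,0,0.45,0.4,0.15,0,0,0.45,0.4,0.15,0,0,0.45,0.4,0.15,0,0,0.45,0.4,0.15,-4,0,0.45,0.4,0.15,-8,0,0.45,0.4,0.15,-13,0,0.45,0.4,0.15,-18,0,0.45,0.4,0.15,-21,0,0.45,-4,4,-21,0,0.45,-8,8,-21,0,0.45,-12,12,-21,0,0.45,-15.5,15,-21,0,0.45,-15.5,15,-21,0,0.45,-15.5,15,-21,0],
)

```text
time_s: 14.8
ee_pos: [351.9, 202.6, 255.4]
ee_rot: [179.9, 0.0, -14.1]
force: [1.2, 0.3, 0.1]
gripper_width: 50.3
```

```bash
python3 - <<'E'
from h import *
s=env.state(); shot('wrist','w6',(60,0,460,250),2); print(s['ee_pos'],s['ee_rot'],s['gripper_width'],s['force'])
E
```

```text
[351.88039029 202.59044643 255.41984607] [ 1.79945455e+02  4.32340591e-02 -1.41021259e+01] 50.28939625877128 [1.1848925 0.2934935 0.1021141]
```

View pics/w6.png

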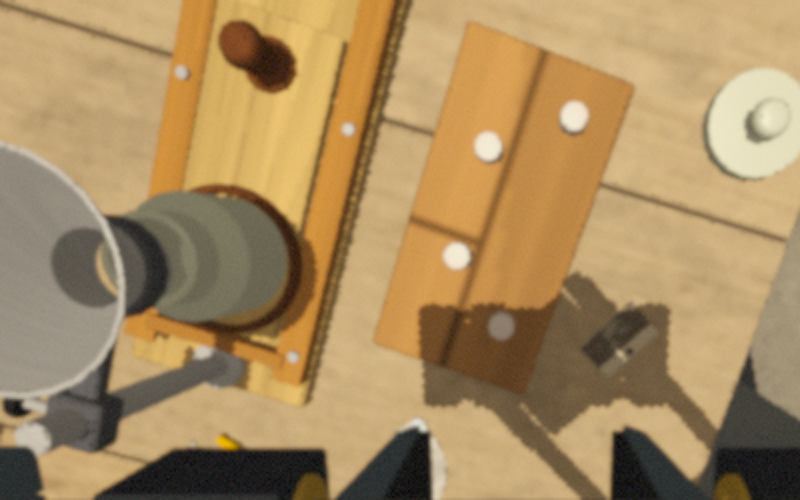

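The wrist view shows four cylinder tops at crop (488,146), (575,116), (457,255) and (501,326). The funnel mouth is centred at about crop (-1,269), with the jar under the spout, and the lid knob is at (770,117).

```bash
python3 - <<'E'
from h import *
for k,a,z in [('c3',(488,146),26),('c4',(575,116),26),('c2',(457,255),26),('c1',(501,326),26),('funnel',(-1,269),225),('knob',(240,44),80),('lid',(770,117),38),('tile',(620,340),10)]:
    p=w('w6',60+a[0]/2,a[1]/2,z); print(k,p,tool([p[0],p[1],100]))
E
```

```text
c3 [480.1 191.1  26. ] [12.55 -1.86 15.55]
c4 [483.9 133.6  26. ] [14.32  3.62 15.55]
c2 [419.9 228.1  26. ] [ 5.8  -3.98 15.55]
c1 [367.5 211.6  26. ] [ 1.13 -1.11 15.55]
funnel [453.6 368.  225. ] [  5.66 -18.37  15.55]
knob [554.  306.1  80. ] [ 16.91 -14.82  15.56]
lid [452.6  19.8  38. ] [14.05 15.42 15.55]
tile [335.6 133.6  10. ] [-0.07  7.24 15.55]
```

jog_arm(
  steps=[0.55,1.1,-1.1,5,0,0.55,1.1,-1.1,10,0,0.55,1.1,-1.1,15,0,0.55,1.1,-1.1,19,0,0.55,1.1,-1.1,22,0,0.55,1.1,-1.1,23.5,0,0.55,1.1,-1.1,24.3,0,0.55,1.1,-1.1,24.3,0,0.55,1.1,-1.1,24.3,0],
)

```text
time_s: 15.75
ee_pos: [369.3, 212.6, 12.7]
ee_rot: [-180.0, -0.0, -14.1]
force: [-0.2, 1.1, -0.2]
gripper_width: 41.1
```

jog_arm(
  steps=[0.55,0,0,0.3,0,0.55,0,0,0.6,0,0.55,0,0,0.6,0],
)

```text
time_s: 16.05
ee_pos: [368.3, 212.0, 6.5]
ee_rot: [-180.0, -0.0, -14.1]
force: [-1.3, 0.0, 0.4]
gripper_width: 40.9
```

```bash
python3 - <<'E'
from h import *
s=env.state(); shot('side','s7',(180,190,320,290),5.5); print(s['ee_pos'],s['gripper_width'],s['force'])
print((px('s7',(367.5,211.5,8))-[180,190])*5.5,(px('s7',(367.5,211.5,26))-[180,190])*5.5)
E
```

```text
[368.30556113 211.99410668   6.49208808] 40.88314446826936 [-1.2546768   0.02080385  0.35738433]
[341.   353.65] [336.05 317.35]
```

View pics/s7.png

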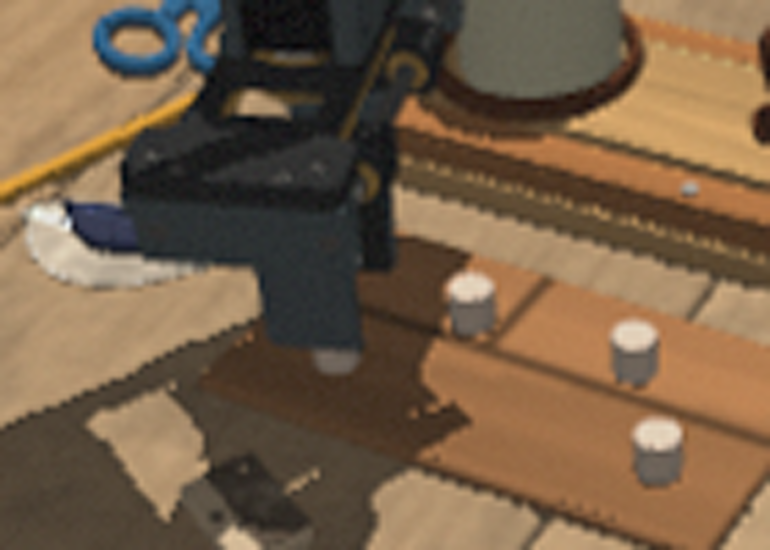

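The side crop shows the near fingertip edge at y of about 347, with the lower half of the cylinder (315–358, 345–375) visible beneath it. The tips are still well above the board, so I'll descend in small guarded steps.

jog_arm(
  steps=[0.55,0,0,0.3,0,0.55,0,0,0.6,0,0.55,0,0,0.9,0,0.55,0,0,0.9,0],
)

```text
time_s: 16.5
ee_pos: [367.9, 211.8, -3.1]
ee_rot: [180.0, 0.0, -14.1]
force: [1.0, -0.2, 0.2]
gripper_width: 41.2
```

jog_arm(
  steps=[0.95,0,0,0,0,0.95,0,0,0,0,0.95,0,0,0,0,0.95,0,0,0,0,0.95,0,0,0,0,0.95,0,0,0,0],
  force=10,
)

```text
time_s: 17.1
ee_pos: [368.3, 212.0, -2.6]
ee_rot: [-180.0, -0.0, -14.1]
force: [-0.2, 0.6, -0.1]
gripper_width: 5.0
```

It closed on air at 5 mm, so the fingertips are really about 28 mm above the reported TCP. That also fits the jar and knob grips. I'll reopen and go 12 mm lower.

jog_arm(
  steps=[0.55,0,0,0,0,0.55,0,0,0,0,0.55,0,0,0,0,0.55,0,0,0,0,0.55,0,0,0.4,0,0.55,0,0,0.8,0,0.55,0,0,1.2,0,0.55,0,0,1.2,0],
)

```text
time_s: 17.9
ee_pos: [367.7, 211.7, -15.3]
ee_rot: [179.9, 0.1, -14.1]
force: [-1.0, 0.3, 0.5]
gripper_width: 41.0
```

jog_arm(
  steps=[0.95,0,0,0,0,0.95,0,0,0,0,0.95,0,0,0,0,0.95,0,0,0,0,0.95,0,0,0,0],
)

```text
time_s: 18.4
ee_pos: [368.4, 212.1, -14.5]
ee_rot: [-180.0, -0.0, -14.1]
force: [0.4, 0.2, 0.1]
gripper_width: 17.6
```

The cylinder is held at 17.6 mm. I'll carry it over the funnel and release it.

jog_arm(
  steps=[0.95,0,0,-3,0,0.95,0,0,-8,0,0.95,0,0,-13,0,0.95,0,0,-18,0,0.95,0,0,-22,0,0.95,0.5,-2,-24.5,0,0.95,1.5,-6,-24.5,0,0.95,2.5,-10,-24.5,0,0.95,3.5,-14,-24.5,0,0.95,4.2,-17.2,-24.5,0,0.95,4.2,-17.2,-24.5,0,0.95,4.2,-17.2,-23,0,0.95,4.2,-17.2,-22,0,0.95,4.2,-17.2,-22,0],
)

```text
time_s: 19.8
ee_pos: [449.7, 367.0, 203.7]
ee_rot: [179.8, 0.1, -14.2]
force: [-1.4, -0.3, 0.3]
gripper_width: 17.5
```

```bash
python3 - <<'E'
from h import *
s=env.state(); print(s['ee_pos'],s['gripper_width'],s['force']); shot('side','s8',(180,90,380,240),4)
E
```

```text
[449.70514681 367.04608706 203.65470332] 17.464121813985496 [-1.4000559  -0.31306726  0.30176277]
```

View pics/s8.png

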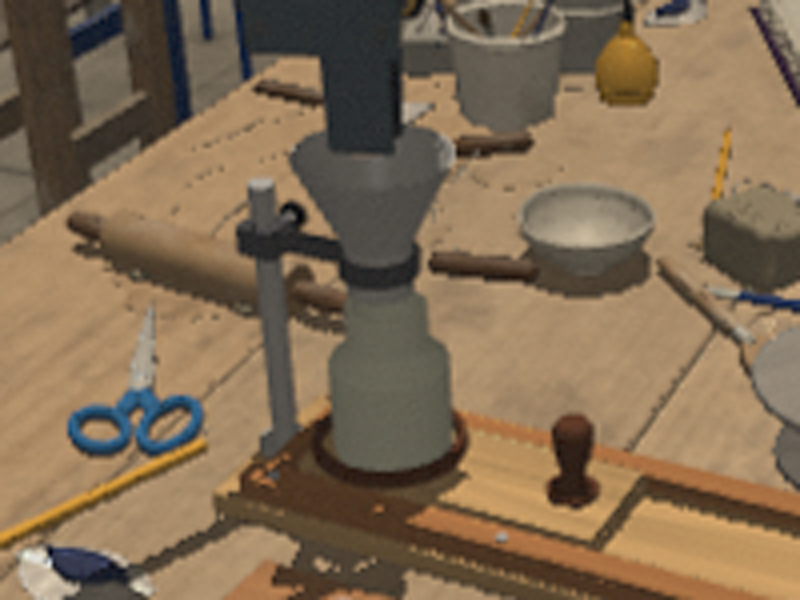

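The side crop shows the fingers centred just above the funnel mouth and the jar directly under the spout. I'll release the cylinder and go to c2.

jog_arm(
  steps=[0.7,0,0,0,0,0.7,0,0,0,0,0.7,0,0,0,0,0.7,0,0,-3,0,0.7,0.1,3,-3,0,0.6,0.2,7,-3,0,0.55,0.3,11,-3,0,0.55,0.45,14.4,-3,0,0.55,0.45,14.4,2,0,0.55,0.45,14.4,7,0,0.55,0.45,14.4,12,0,0.55,0.45,14.4,16,0,0.55,0.45,14.4,19,0,0.55,0.45,14.4,20.5,0,0.55,0.45,14.4,21.5,0,0.55,0.45,14.4,22.1,0,0.55,0.45,14.4,22.1,0],
)

```text
time_s: 21.55
ee_pos: [420.4, 227.9, -15.6]
ee_rot: [-180.0, -0.0, -14.1]
force: [0.6, 0.1, -0.9]
gripper_width: 41.4
```

jog_arm(
  steps=[0.95,0,0,0,0,0.95,0,0,0,0,0.95,0,0,0,0,0.95,0,0,0,0,0.95,0,0,-3,0,0.95,0,0,-8,0,0.95,0,0,-13,0,0.95,0,0,-18,0,0.95,0,0,-22,0,0.95,0,-2,-24.5,0,0.95,-0.2,-6,-24.5,0,0.95,-0.3,-10,-24.5,0,0.95,-0.45,-14.4,-24.5,0,0.95,-0.45,-14.4,-24.5,0,0.95,-0.45,-14.4,-22.1,0,0.95,-0.45,-14.4,-22.1,0],
)

```text
time_s: 23.15
ee_pos: [449.1, 366.9, 202.5]
ee_rot: [179.7, 0.2, -14.1]
force: [-0.3, -0.8, -1.2]
gripper_width: 17.3
```

jog_arm(
  steps=[0.7,0,0,0,0,0.7,0,0,0,0,0.7,0,0,0,0,0.7,0,0,-3,0,0.7,1.5,3.5,-3,0,0.6,3.5,8,-3,0,0.55,5.5,12.5,-3,0,0.55,7.2,16.5,-3,0,0.55,7.2,16.5,2,0,0.55,7.2,16.5,7,0,0.55,7.2,16.5,12,0,0.55,7.2,16.5,16,0,0.55,7.2,16.5,19,0,0.55,7.2,16.5,20.5,0,0.55,7.2,16.5,21.5,0,0.55,7.2,16.5,22.1,0,0.55,7.2,16.5,22.1,0],
)

```text
time_s: 24.85
ee_pos: [480.8, 191.0, -15.5]
ee_rot: [-180.0, -0.0, -14.2]
force: [-0.1, 0.5, 1.4]
gripper_width: 41.1
```

jog_arm(
  steps=[0.95,0,0,0,0,0.95,0,0,0,0,0.95,0,0,0,0,0.95,0,0,0,0,0.95,0,0,-3,0,0.95,0,0,-8,0,0.95,0,0,-13,0,0.95,0,0,-18,0,0.95,0,0,-22,0,0.95,-1.5,-3.5,-24.5,0,0.95,-3.5,-8,-24.5,0,0.95,-5.5,-12.5,-24.5,0,0.95,-7.2,-16.5,-24.5,0,0.95,-7.2,-16.5,-24.5,0,0.95,-7.2,-16.5,-22.1,0,0.95,-7.2,-16.5,-22.1,0],
)

```text
time_s: 26.45
ee_pos: [449.3, 366.9, 202.6]
ee_rot: [179.7, 0.2, -14.1]
force: [-1.0, -0.1, 0.1]
gripper_width: 17.5
```

Third cylinder is held. Before fetching the last one, I'll check by image code that it hasn't been knocked aside.

```bash
python3 - <<'E'
from h import *
shot('scene','sc9'); a=cv2.imread('pics/scene0_raw.png').astype(int); b=cv2.imread('pics/sc9_raw.png').astype(int)
m=(b[235:300,230:360].min(2)>150).astype('uint8'); n,_,st,ce=cv2.connectedComponentsWithStats(m)
print([(st[i,4],(ce[i]+[230,235]).round(1)) for i in range(1,n) if st[i,4]>4])
u,v=px('sc9',(484,133.5,26)); print(u,v)
E
```

```text
[(np.int32(40), array([329.1, 250.9])), (np.int32(108), array([356.8, 287. ]))]
329.5 250.8
```

The last cylinder is where it was, and no other bright blobs remain on the board. I'll drop the third and fetch the fourth.

jog_arm(
  steps=[0.7,0,0,0,0,0.7,0,0,0,0,0.7,0,0,0,0,0.7,0,0,-3,0,0.7,1.5,3.7,-3,0,0.6,3.3,8,-3,0,0.55,5.1,12.5,-3,0,0.55,7,17,-3,0,0.55,8.9,22,-3,0,0.55,8.9,22,2,0,0.55,8.9,22,7,0,0.55,8.9,22,12,0,0.55,8.9,22,16,0,0.55,8.9,22,19,0,0.55,8.9,22,20.5,0,0.55,8.9,22,21.5,0,0.55,8.9,22,22.1,0,0.55,8.9,22,22.1,0],
)

```text
time_s: 28.3
ee_pos: [483.9, 133.4, -15.6]
ee_rot: [-180.0, -0.0, -14.2]
force: [-0.3, -0.5, 0.3]
gripper_width: 41.1
```

jog_arm(
  steps=[0.95,0,0,0,0,0.95,0,0,0,0,0.95,0,0,0,0,0.95,0,0,0,0,0.95,0,0,-3,0,0.95,0,0,-8,0,0.95,0,0,-13,0,0.95,0,0,-18,0,0.95,0,0,-22,0,0.95,-1.8,-4.5,-24.5,0,0.95,-3.6,-9,-24.5,0,0.95,-5.4,-13.5,-24.5,0,0.95,-7.2,-18,-24.5,0,0.95,-8.9,-22,-24.5,0,0.95,-8.9,-22,-24.5,0,0.95,-8.9,-22,-22.1,0,0.95,-8.9,-22,-22.1,0],
)

```text
time_s: 30.0
ee_pos: [449.3, 366.9, 202.6]
ee_rot: [179.7, 0.2, -14.1]
force: [0.3, -0.4, 0.1]
gripper_width: 17.6
```

jog_arm(
  steps=[0.7,0,0,0,0,0.7,0,0,0,0,0.7,0,0,0,0,0.7,0,0,-3,0,0.7,0,0,-7,0,0.7,-3,0,-10,0,0.7,-6,0,-10,0,0.7,-6.6,0,-10,0,0.7,-6.6,0,-10,0],
)

```text
time_s: 30.9
ee_pos: [390.4, 380.5, 305.9]
ee_rot: [-179.8, 0.2, -13.7]
force: [-1.0, -0.2, -0.8]
gripper_width: 27.6
```

```bash
python3 - <<'E'
from h import *
s=env.state(); print(s['ee_pos']); shot('wrist','w10')
for X in [(451,368.5,225),(451,368.5,142),(451,368.5,60)]: print(px('w10',X))
b=cv2.imread('pics/w10_raw.png'); u,v=px('w10',(451,368.5,142)).astype(int)
x0,y0=max(u-90,0),max(v-90,0); cv2.imwrite('pics/w10c.png',cv2.resize(b[y0:v+90,x0:u+90],None,fx=3.3,fy=3.3,interpolation=cv2.INTER_CUBIC)); print(x0,y0)
E
```

```text
[390.42581452 380.47537282 305.93023352]
[317.  128.1]
[318.1 126.4]
[318.7 125.3]
228 36
```

View pics/w10c.png

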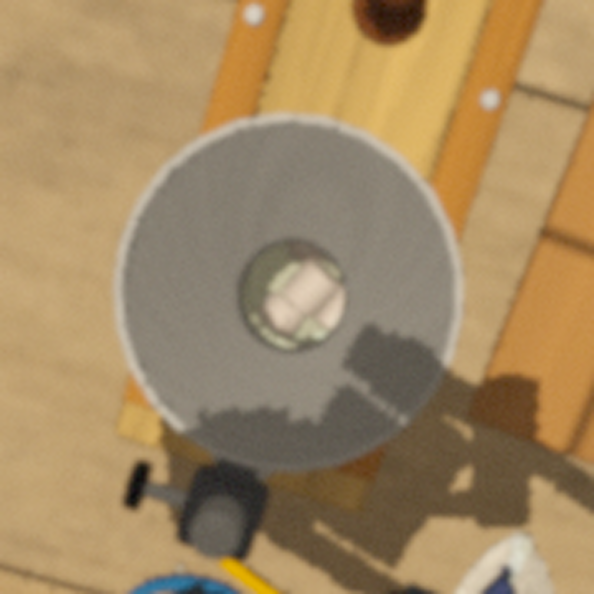

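The view down the funnel shows an empty cone, with the cylinders lying at jar-floor depth through the spout (crop (305,300)). By apparent size they are at z of about 65. Nothing is stuck, so now I'll draw the sled out.

jog_arm(
  steps=[0.6,4,0.8,0,0,0.5,8,1.6,0,0,0.45,12,2.4,0,0,0.45,16,3.2,0,0,0.45,18.1,3.55,0,0,0.45,18.1,3.55,0,0,0.45,18.1,3.55,5,0,0.45,18.1,3.55,10,0,0.45,18.1,3.55,15,0,0.45,18.1,3.55,20,0,0.45,18.1,3.55,23,0,0.45,18.1,3.55,25,0,0.45,18.1,3.55,26.2,0,0.45,18.1,3.55,26.2,0,0.9,18.1,3.55,26.2,0,0.9,18.1,3.55,26.2,0,0.9,18.1,3.55,26.2,0,0.9,18.1,3.55,26.2,0,0.9,18.1,3.55,26.2,0,0.9,18.1,3.55,26.2,0],
  force=25,
)

```text
time_s: 32.95
ee_pos: [558.3, 305.7, 43.7]
ee_rot: [-179.7, 0.1, -13.7]
force: [0.6, 3.6, 3.9]
gripper_width: 22.8
```

jog_arm(
  steps=[0.9,0.95,0.31,0,0,0.9,1.9,0.62,0,0,0.9,3.33,1.09,0,0,0.9,4.75,1.56,0,0,0.9,6.17,2.03,0,0,0.9,7.6,2.5,0,0,0.9,9.03,2.96,0,0,0.9,10.45,3.43,0,0,0.9,11.4,3.74,0,0,0.9,12.4,4.06,0,0,0.9,12.4,4.06,0,0],
)

```text
time_s: 34.05
ee_pos: [670.8, 235.1, 43.6]
ee_rot: [-179.7, -0.0, -13.7]
force: [1.8, 0.3, 7.4]
gripper_width: 23.0
```

jog_arm(
  steps=[0.9,0.48,0.16,0,0,0.9,0.76,0.25,0,0,0.9,1.05,0.34,0,0,0.9,1.05,0.34,0,0],
)

```text
time_s: 34.45
ee_pos: [676.7, 231.4, 43.6]
ee_rot: [-179.7, 0.4, -13.7]
force: [-3.4, 3.6, 9.1]
gripper_width: 23.1
```

The sled is out at its stop: about 140 mm drawn, with the force rising. I'll release the knob and go over the jar's neck.

jog_arm(
  steps=[0.45,0,0,0,0,0.45,0,0,0,0,0.45,0,0,0,0,0.45,0,0,-4,0,0.45,0,0,-9,0,0.4,0,0,-13,0,0.3,-2,-0.6,-16,0,0.2,-6,-1.8,-16,0,0.2,-10,-3,-16,0,0.2,-11.85,-3.6,-16,0,0.2,-11.85,-3.6,-16,0,0.2,-11.85,-3.6,-16,0],
)

```text
time_s: 35.65
ee_pos: [572.0, 292.0, 202.1]
ee_rot: [-179.9, 0.2, -13.6]
force: [-0.1, 0.2, -0.6]
gripper_width: 72.8
```

```bash
python3 - <<'E'
from h import *
s=env.state(); print(s['ee_pos'],s['ee_rot'],s['gripper_width']); shot('wrist','w11')
u,v=px('w11',(572,294,134)).astype(int); print(u,v); b=cv2.imread('pics/w11_raw.png')
cv2.imwrite('pics/w11c.png',cv2.resize(b[v-90:v+60,u-80:u+80],None,fx=4,fy=4,interpolation=cv2.INTER_CUBIC)); print(u-80,v-90)
E
```

```text
[572.04614865 291.95114405 202.07243221] [-179.87250642    0.20137487  -13.64072498] 72.77854244675555
317 201
237 111
```

View pics/w11c.png

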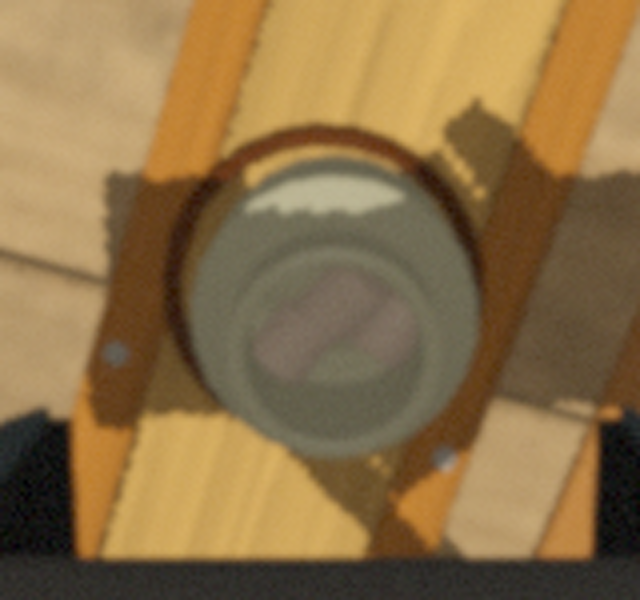

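The jar stands in the ring with cylinders visible inside. The rim is centred at crop (335,350), which is full-frame (320.7,198.5).

```bash
python3 - <<'E'
from h import *
j=w('w11',320.7,198.5,134); print(j,tool([j[0],j[1],88]))
E
```

```text
[574.1 290.7 134. ] [ 0.23  0.08 11.39]
```

jog_arm(
  steps=[0.2,0.1,0.05,4,0,0.2,0.2,0.1,8,0,0.2,0.2,0.1,10,0,0.2,0.2,0.1,11.2,0,0.2,0.2,0.1,11.2,0,0.6,0.2,0.1,11.2,0,0.6,0.2,0.1,11.2,0,0.6,0.2,0.1,11.2,0,0.6,0.2,0.1,11.2,0,0.6,0.2,0.1,11.2,0,0.6,0.2,0.1,11.2,0],
  force=30,
)

```text
time_s: 36.8
ee_pos: [573.7, 291.9, 91.7]
ee_rot: [-179.7, 0.1, -13.7]
force: [-0.1, -0.2, 6.5]
gripper_width: 49.9
```

The tips touch the shoulder fillet (49.9 mm and 6.5 N up). I'll regrip 5 mm higher and then lift.

jog_arm(
  steps=[0.35,0,0,0,0,0.35,0,0,0,0,0.35,0,0,-0.5,0,0.35,0,0,-0.5,0,0.6,0,0,-0.5,0,0.6,0,0,-0.5,0,0.6,0,0,-0.5,0,0.6,0,0,-0.5,0,0.6,0,0,-0.5,0,0.6,0,0,-1.5,0,0.6,0,0,-3,0,0.6,0,0,-3,0],
)

```text
time_s: 38.0
ee_pos: [573.6, 291.2, 122.0]
ee_rot: [-179.8, 0.1, -13.7]
force: [0.3, 1.0, -4.5]
gripper_width: 49.5
```

jog_arm(
  steps=[0.6,0,0,-3,0,0.6,0,0,-7,0,0.6,1,2.5,-7,0,0.6,2.2,5.5,-7,0,0.6,3.6,9,-7,0,0.6,5,12.5,-7,0,0.6,6.4,16,-7,0,0.6,7.8,19.5,-7,0,0.6,9.2,23,-7,0,0.6,10.6,26.5,-7,0,0.6,11.6,29.1,-7,0,0.6,12.3,30.85,-7,0,0.6,12.3,30.85,-7,0,0.6,12.3,30.85,-4,0,0.6,12.3,30.85,0,0,0.6,12.3,30.85,3,0,0.6,12.3,30.85,4.3,0,0.6,12.3,30.85,4.9,0,0.6,12.3,30.85,4.9,0],
)

```text
time_s: 39.9
ee_pos: [619.8, -36.9, 70.1]
ee_rot: [-179.8, 0.2, -13.6]
force: [0.1, 0.5, -3.9]
gripper_width: 49.1
```

jog_arm(
  steps=[0.6,0,0,0.2,0,0.6,0,0,0.4,0,0.6,0,0,0.4,0],
)

```text
time_s: 40.2
ee_pos: [619.7, -37.4, 66.6]
ee_rot: [-179.8, 0.2, -13.7]
force: [-0.9, 0.2, -4.7]
gripper_width: 48.9
```

jog_arm(
  steps=[0.6,0,0,0.15,0,0.6,0,0,0.3,0,0.6,0,0,0.3,0],
)

```text
time_s: 40.5
ee_pos: [619.8, -37.3, 64.4]
ee_rot: [-179.8, 0.1, -13.7]
force: [-1.6, 0.9, 4.6]
gripper_width: 49.4
```

The jar is on the mat. I'll release it, rise straight up, and measure the rim with image code.

jog_arm(
  steps=[0.2,0,0,0,0,0.2,0,0,0,0,0.2,0,0,0,0,0.2,0,0,-3,0,0.2,0,0,-7,0,0.2,0,0,-11,0,0.2,0,0,-14,0,0.2,0,0,-14,0,0.2,0,0,-14,0],
)

```text
time_s: 41.4
ee_pos: [619.9, -38.0, 203.1]
ee_rot: [-179.8, 0.2, -13.7]
force: [0.4, 0.5, -0.2]
gripper_width: 72.9
```

```bash
python3 - <<'E'
from h import *
s=env.state(); print(s['ee_pos'],s['ee_rot'],s['gripper_width']); shot('wrist','w12')
g=cv2.imread('pics/w12_raw.png',0)[100:240,240:400]; u,v=px('w12',(620,-38,103)); print('pred',u,v)
G=cv2.resize(g,None,fx=4,fy=4,interpolation=cv2.INTER_CUBIC)
for r0,r1 in [(80,110),(130,165),(195,230)]:
    c=cv2.HoughCircles(G,cv2.HOUGH_GRADIENT,1,200,param1=60,param2=15,minRadius=r0,maxRadius=r1)
    if c is not None:
        x,y,r=c[0][0]; U,V=240+x/4,100+y/4; print(U,V,r/4,w('w12',U,V,103),w('w12',U,V,75),w('w12',U,V,5))
cv2.imwrite('pics/w12c.png',G)
E
```

```text
[619.92918718 -38.0189409  203.14636176] [-179.81944023    0.18553372  -13.66975191] 72.85447587257983
pred 320.1 192.8
318.625 178.625 26.225 [633.9 -39.9 103. ] [629.1 -38.5  75. ] [617. -35.   5.]
319.875 187.375 34.175 [625.3 -39.1 103. ] [619.7 -37.6  75. ] [605.6 -33.9   5. ]
318.875 204.625 51.275 [608.8 -34.1 103. ] [601.7 -32.1  75. ] [583.8 -27.2   5. ]
```

The shoulder circle gives the jar axis at (619.7,-37.6), matching where it was set down: about (620,-38), centred on the mat. Next, the lid.

jog_arm(
  steps=[0.4,-4,-0.4,0,0,0.5,-8,-0.8,0,0,0.5,-12,-1.2,0,0,0.5,-16,-1.5,0,0,0.5,-17.6,-1.6,0,0,0.5,-17.6,-1.6,4,0,0.5,-17.6,-1.6,8.5,0,0.5,-17.6,-1.6,8.5,0,0.5,-17.6,-1.6,8.5,0],
)

```text
time_s: 42.35
ee_pos: [452.4, 19.4, 118.4]
ee_rot: [-179.9, 0.4, -13.7]
force: [0.5, -0.2, 0.5]
gripper_width: 45.2
```

```bash
python3 - <<'E'
from h import *
s=env.state(); print(s['ee_pos'],s['ee_rot'],s['gripper_width']); shot('wrist','w13')
im=cv2.imread('pics/w13_raw.png'); 
print('pred cap',px('w13',(453.5,19.5,17)),'knob',px('w13',(453.5,19.5,36)))
g=cv2.cvtColor(im,cv2.COLOR_BGR2GRAY)[100:240,240:400]
G=cv2.resize(g,None,fx=4,fy=4,interpolation=cv2.INTER_CUBIC)
for r0,r1 in [(35,60),(105,150)]:
    c=cv2.HoughCircles(G,cv2.HOUGH_GRADIENT,1,200,param1=60,param2=12,minRadius=r0,maxRadius=r1)
    if c is not None:
        x,y,r=c[0][0]; U,V=240+x/4,100+y/4; print(U,V,r/4,w('w13',U,V,17),w('w13',U,V,34))
a=cv2.imread('pics/w12c.png',0); cv2.imwrite('pics/pair.png',cv2.resize(np.hstack([a,G]),None,fx=.62,fy=.62,interpolation=cv2.INTER_AREA))
E
```

```text
[452.40065955  19.41792545 118.38357539] [-179.85521641    0.3535232   -13.67356887] 45.249316184024075
pred cap [319.7 191.3] knob [319.6 195.8]
372.875 224.625 11.45 [407.9 -24.   17. ] [414.2 -22.5  34. ]
320.875 189.625 32.85 [454.8  18.   17. ] [458.4  17.1  34. ]
```

View pics/pair.png

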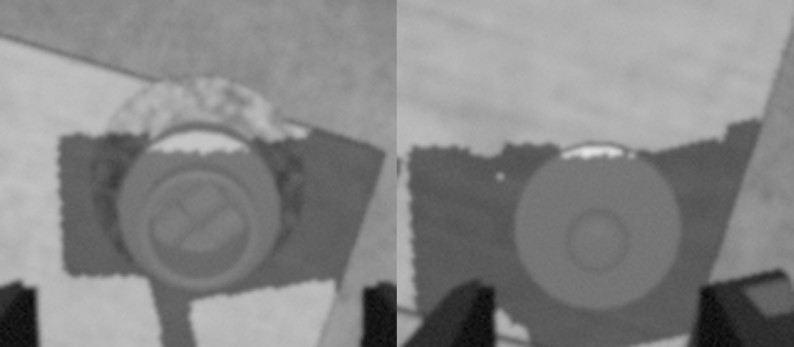

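Left picture: the rim is centred at full-frame (320.2,191.9), with cylinders inside. Right: the lid cap is at (321.0,191.9) and its knob at (320.6,197). The lid sits under the TCP just as the jar did, within about 1 mm. So I'll go straight down to grip it and later place it at the same TCP xy as the jar view, (619.9,-38.0).

jog_arm(
  steps=[0.5,0,0,4,0,0.5,0,0,8,0,0.5,0,0,10,0,0.5,0,0,11.2,0,0.5,0,0,11.8,0,0.5,0,0,11.8,0,0.9,0,0,11.8,0,0.9,0,0,11.8,0,0.9,0,0,11.8,0,0.9,0,0,11.8,0,0.9,0,0,11.8,0,0.9,0,0,11.8,0],
  force=20,
)

```text
time_s: 43.6
ee_pos: [452.4, 20.0, 1.3]
ee_rot: [-179.8, 0.2, -13.7]
force: [-0.3, -0.3, 6.4]
gripper_width: 22.0
```

jog_arm(
  steps=[0.9,0,0,-1,0,0.9,0,0,-3,0,0.9,0,0,-3,0,0.9,0,0,-3,0],
)

```text
time_s: 44.0
ee_pos: [451.9, 19.9, 30.8]
ee_rot: [-179.8, 0.2, -13.7]
force: [-0.7, 0.5, -0.4]
gripper_width: 22.0
```

```bash
python3 - <<'E'
from h import *
s=env.state(); print(s['ee_pos'],s['ee_rot'],s['gripper_width'],s['force']); shot('side','s14',(200,240,360,360),4.5)
E
```

```text
[451.8921767   19.89448877  30.78394948] [-179.81720536    0.2171405   -13.66588564] 22.029861319224754 [-0.68574038  0.48332225 -0.41601909]
```

The lid is held, with the opening steady at 22.0 mm after lifting. I'll carry it over the jar by the exact reverse of the shift.

jog_arm(
  steps=[0.9,0,0,-4,0,0.9,0,0,-8,0,0.9,0,0,-12,0,0.9,2,0.2,-12,0,0.9,5,0.45,-12,0,0.9,8,0.7,-12,0,0.9,11,1,-12,0,0.9,14,1.3,-12,0,0.9,16.3,1.5,-12,0,0.9,17.6,1.6,-12,0,0.9,17.6,1.6,-12,0,0.9,17.6,1.6,-12,0,0.9,17.6,1.6,-10,0,0.9,17.6,1.6,-9,0,0.9,17.6,1.6,-8.4,0,0.9,17.6,1.6,-8.4,0],
)

```text
time_s: 45.65
ee_pos: [618.3, -37.3, 113.0]
ee_rot: [-179.8, 0.4, -13.7]
force: [1.2, 0.2, -0.9]
gripper_width: 21.9
```

jog_arm(
  steps=[0.9,0,0,0,0,0.9,0,0,0.4,0,0.9,0,0,0.8,0,0.9,0,0,1.2,0,0.9,0,0,1.2,0],
)

```text
time_s: 46.15
ee_pos: [618.8, -37.5, 101.1]
ee_rot: [-179.8, 0.3, -13.7]
force: [-0.8, 1.4, -0.6]
gripper_width: 22.1
```

jog_arm(
  steps=[0.9,0,0,0.25,0,0.9,0,0,0.5,0,0.9,0,0,0.65,0,0.9,0,0,0.75,0,0.9,0,0,0.75,0],
)

```text
time_s: 46.65
ee_pos: [619.4, -37.5, 94.5]
ee_rot: [-179.8, 0.2, -13.7]
force: [-0.7, -0.7, 0.4]
gripper_width: 22.2
```

jog_arm(
  steps=[0.9,0,0,0.15,0,0.9,0,0,0.25,0,0.9,0,0,0.25,0],
)

```text
time_s: 46.95
ee_pos: [619.8, -37.6, 94.3]
ee_rot: [-179.8, 0.1, -13.7]
force: [-3.5, -0.6, 10.5]
gripper_width: 22.3
```

The lid is on the rim at exactly the predicted height (94.3, 10 N). I'll release it and retreat.

jog_arm(
  steps=[0.9,0,0,-0.2,0,0.55,0,0,-0.2,0,0.5,0,0,-0.2,0,0.5,0,0,-0.2,0,0.4,0,0,-2,0,0.4,0,0,-6,0,0.4,0,0,-11,0,0.4,-5,0,-13,0,0.4,-10,0,-13,0,0.4,-14,0,-13,0,0.4,-14,0,-13,0],
)

```text
time_s: 48.05
ee_pos: [478.2, -4.0, 222.5]
ee_rot: [-179.8, 0.5, -13.6]
force: [1.4, -0.5, 0.4]
gripper_width: 54.9
```

```bash
python3 - <<'E'
from h import *
s=env.state(); print(s['ee_pos'],s['gripper_width'],s['force']); shot('side','s15')
for X in [(620,-38,103+17-10),(620,-38,5),(677,231,80)]: print(px('s15',X))
b=cv2.imread('pics/s15_raw.png')[160:380,240:460]; cv2.imwrite('pics/s15c.png',cv2.resize(b,None,fx=2.7,fy=2.7,interpolation=cv2.INTER_CUBIC))
E
```

```text
[478.15706862  -3.95264095 222.54408253] 54.91785530796607 [ 1.39214978 -0.53049808  0.43706156]
[392.2 291.3]
[387.3 335.8]
[384.9 210.5]
```

View pics/s15c.png

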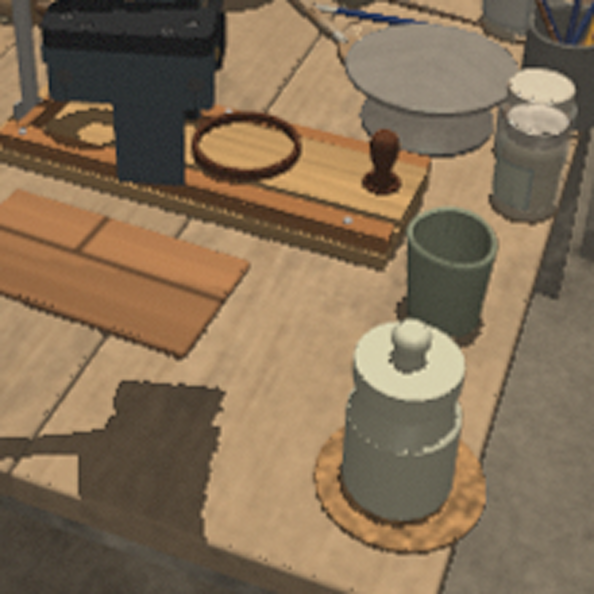

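The lid sits level on the jar (cap at crop (410,362), knob (411,340)). The jar stands mid-mat, the sled is at its outer end, the board is empty, and the tumbler is untouched. Handing in.

```bash
python3 -c "
from workcell import env
print(env.job_done(), env.state()['time_s'])"
```

```text
the job is handed in; nothing more can be done
the job is handed in; nothing more can be done
```

I carried out every step and handed the job in at about 48 s on the robot clock; handing in reports no verdict.

**What I did:** I set the jar in the cradle and pushed the sled home to its stop. I dropped all four cylinders through the funnel, drew the sled about 140 mm back out, put the charged jar back on the mat and put the lid on.

**Last checks:**
- **Lid and jar:** The lid met the rim at the predicted height (94.3 mm, 10 N). In the last side picture it looks level, and the jar stands upright near the middle of the mat, within a few mm.
- **Sled:** It is at its outer end in the same picture. When drawn, it had reached about 140 mm and the pull force had just changed direction, though weakly.
- **Cylinders:** The board is empty and nothing was stuck in the funnel. I saw cylinders lying inside the jar but did not count all four of them there.
- **Bystanders:** The tumbler looks untouched. The tile is outside the last picture, and I did not check it again; the arm never touched it as far as I know.

**What disagreed:**
- **Fingertip height:** The tips sat roughly 20–29 mm above the reported tool point. My first closes, on the jar neck and on the first cylinder, missed for that reason; I went lower and repeated them.
- **Cameras:** The side camera read y about 4–5 mm lower than the scene camera, and 10 mm lower at the cradle. For the jar, sled and lid I relied mainly on the wrist camera.
- **Pictures:** I viewed 18, against a budget of 14 plus one or two.

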